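# Tighten the ratchet lever of the clamping fixture

### The job

Clamp the grey printed shell firmly and squarely between the jaws of the fixture, using only its ratchet lever: turn it, lift it off its serrations to swing it back, let it drop in again and turn on until the clamp is firmly tight. The shell is thin, so do not crush it by over-tightening, do not push the jaw or the shell with the arm, and leave the lever let go and fully down in its serrations; leave the other things on the table alone.

Things in the scene. Friction and masses are not known exactly. Their poses are not given: they have to be found in the camera images.
- knob (a point): Grip point of the lever's knob: an upright black sleeve, 20 mm across, spinning freely on its pin, from 17 mm below to 17 mm above this point, at the free end of the flat black lever arm, 85 mm from the spindle axis. Arm and a 25 mm wide collar lie right under it (top 17 mm below this point). With the lever down it is 94 mm above the table. A tight grip off its arc adds forces of its own.
- spindle (a point): Point on the lever's vertical axis, on the round gear head, as high as the knob point with the lever down. The gear head is mounted a little turned (up to 17 degrees) on the fixture; this point's axes are the head's, z up. At swing 0 the arm points along its -x. The knob is at spindle + 85 mm * (-cos(swing), +sin(swing)) in its x, y.
- swing (a joint): Angle of the lever, rad, growing clockwise seen from above, the tightening way. Solid stops at -0.75 and +0.75; turning on from the start never closes the clamp in one go. Lever down: dogs under it sit in a crown of 16 serrations (0.39 rad apart, 0.06 rad play) and it turns the gear, tightening or loosening. Lever up: it swings freely (under 1 N) and the gear stays by its own friction.
- lift (a joint): Height of the lever above fully down, m, 0 to 0.014. The teeth are clear from 0.0065 on (0.010 is a good lift). Spring and weight press it down with 4.5 N (7 N at the top). Let go above the teeth it drops in by itself, turning up to 0.2 rad to the nearest gap; a lift near 0 means engaged.
- jaw: Sliding dark steel jaw, 100 x 24 x 40 mm (x, y, z), origin at the middle of its underside; it closes along its +y. It carries (as part of this body) a black rubber face plate on stiff springs, 16 N per mm, its face 28 mm ahead (+y) of the origin. Moves 15 mm per rad of the gear; 18 to 31 mm are needed in all. The gear holds what has been tightened.
- anvil: Fixed end block on the fixture, dark steel, 100 x 30 x 40 mm, origin at the middle of its underside, its axes those of the fixture. On its -y side a 96 x 10 x 38 mm aluminium facing plate is set out on studs; the shell ends up flat against that plate, whose face stands 25 to 32 mm from this origin: set anew each time and not measured, so the closing point must be felt.
- shell: Open-topped grey printed shell, 70 x 80 x 38 mm (x, y, z, walls 4 mm), origin at the centre of its underside, standing loosely between jaw face and facing plate on the fixture's plate (top 12 mm above the table).
- screwdriver: Screwdriver lying on the table beside the fixture, bystander.
- glue: Small upright bottle, 32 mm across, 75 mm tall, bystander behind the fixture.
- cover: Small flat grey cover, 50 x 35 x 10 mm, bystander behind the fixture.
- knife: Utility knife, 150 mm long, lying, bystander.
- pliers: Pliers, 150 mm long, lying, bystander.
- carton: Small cardboard box, 70 x 100 x 50 mm, bystander.
- cup: White plastic cup, 72 mm across, 85 mm tall, bystander.
- fixture: The clamping fixture: aluminium plate 120 x 300 x 12 mm, origin at the centre of its underside, gear head near its -y end. Turning slowly with the jaw free takes about 6 N sideways at the knob; each 10 N of clamping adds 1.8 N. About 10 N while turning is firm (some 22 N on the shell), under 8.5 N too loose, over 13 N crushes it. Held still, the hand feels less than while turning.
Not all that is in view belongs to the job. There is more than one size of the shell; the one meant has the size given above.

How it is judged:
By the outcome, as a careful person would: the job done as asked, in the order asked, and still so for the second after the job is handed in, with the robot touching nothing.
It also fails if it takes over 67 s, if anything falls off the work surface, if the arm or the gripper's body presses on something with over 40 N, if the wrist force passes 120 N, or if a joint passes its speed limit or range.

### The arm

A 6-joint arm with a two-finger parallel gripper is mounted at the origin on the work surface. World frame = base frame: x ahead of the robot, y to its left, z up, the work surface at z = 0. Lengths are in m, angles in rad, forces in N, time in s.
With the tool pointing down it reaches from about 0.325 to 0.775 m from the base axis. Payload 9.3 kg.
Tool frame: the origin (TCP) lies midway between the tips of the shut fingers; the grasp point (between the pads) lies 19 mm behind it; x points along the fingers, y is the direction in which the jaws open and shut, and the axes are right-handed (so a half turn about x gives the same grasp; the last joint's range is limited). The gripper opens to 85 mm and grips with 20 to 120 N. Pads are 22 mm wide; open, the fingers measure 114 mm over their backs; the gripper's body (76 mm by 85 mm) begins 54 mm behind the grasp point. The pads swing forward as they close: fully open they stand 13 mm farther back than shut.
Start: joints at [-1.386, 0.259, 0.021, 1.334, 0, 1.418], TCP at [0.182, -0.519, 0.231] pointing down, gripper open.
Joint ranges: [-3.04, 3.04], [-0.91, 1.82], [-1.04, 1.36], [-1.92, 1.95], [-1.52, 1.45], [-3.14, 3.14]. Speed limits (rad/s): [2.22, 2.22, 2.79, 3.14, 3.14, 3.14].

### API

Orientations are given as a unit quaternion [x, y, z, w].
In Python, from plant import robot gives the robot as it stands.
- The arm moves only by the shell command python3 -m crank 'ROWS'. ROWS is JSON, a list of rows, each an object of numbers: "dx", "dy", "dz": the shift along the world's x, y, z in mm; "wx", "wy", "wz": the turn, a rotation vector about the world's x, y, z in degrees; "hand": the opening in per cent of the stroke, from 0 (shut) to 100 (fully open). A call has 1 to 10 rows; each row is the pose to reach, as a shift and turn from the pose commanded when the call began; what a row does not reach only later rows make up. A row lasts 1/12 s, in which the tool goes at most 41.7 mm and 7.16 degrees, less where a joint would pass 70% of its speed; a pose out of reach is approached as far as the arm can. A call with a gripper value outside its range is refused whole. The fingers move at their own pace and stop on an object; the grip force is fixed at half the most. Time passes only in rows, so rows that repeat a pose let the fingers close. It gives the time, the measured TCP pose, the force and the opening at its end, in the units of the state.
- robot.get_obs(): the state, without advancing time (a new reading comes with each control period).
- robot.grab_frame(name): name is "scene" or "side" or "wrist"; returns a dict with "image" (420x560x3 uint8, red, green, blue), "fx", "fy", "cx", "cy" (pixels), "world_from_camera" (4x4, takes a point from camera to world coordinates); the wrist camera has in their place "mount" (4x4, takes a point from camera to tool coordinates, whose origin is the TCP and whose axes are the tool frame's). Camera axes: x right, y up, looking along -z (the intrinsics and any distortion apply to the point x, -y, -z); pixel columns grow to the right and rows downward; lengths in m; the calibration is good to about 2 mm. A picture is of the moment at which its call begins: read the wrist's pose just before it. There is no depth.
- robot.finish_job(): hands the job in, once; it reports no verdict.
Trained networks look in a picture, given as the dict that the camera call returned (one of the last four; its "shot" number tells which), for a name from the list of things; names that differ only in an ending like _2 or _b are one class to them, and where a whole thing is asked for, a point or a joint stands for the part that bears it (a point fixed in the world has none). Each returns a list of dicts, best first, with "p" (0 to 1); they miss things now and then, are a little off and sometimes report something else, mostly with a low value. They report only what shows in the picture. A call takes as long as a camera call. They do not tell look-alikes from the thing itself.
- robot.search_frame(name, picture): "box" ([left, top, width, height] in pixels, round what is visible of it).
The state is a dict: "time": time; "joints": joint angles; "qd": joint speeds; "joint_efforts": joint torques, N m; "tool_pos": TCP position; "eef_rot": TCP orientation; "contact_force": force on the tool from outside, world axes, zero at the start; "wrist_torque": the same for the moment, N m; "finger_gap": finger opening in m.
Only numpy, scipy, OpenCV 4.12 (cv2) and the standard library are available. Lean on these libraries where they do the work, as an engineer would, in place of code of your own. Each camera call takes 0.05 s, during which the arm holds its last target.

## Working session

There is one attempt and no reset: what is moved stays moved. The work goes in short steps, Python scripts to look and compute and a shell command to move; the robot and the scene stay as the last step left them, time stands still between calls to the robot, and variables do not carry over. Pictures are saved under pics/ and viewed, and the job is handed in when it is done.

```bash
ls; mkdir -p pics; python3 - <<'E'
from plant import robot
import cv2,json
o=robot.get_obs();print({k:(v if not hasattr(v,'round') else v) for k,v in o.items()})
for n in ["scene","side","wrist"]:
    f=robot.grab_frame(n)
    cv2.imwrite(f"pics/{n}0.png",f["image"][:,:,::-1])
    print(n,{k:v for k,v in f.items() if k!="image"})
    for t in ["knob","spindle","jaw","anvil","shell","fixture"]:
        try: print(t,[(r["p"],r["box"]) for r in robot.search_frame(t,f)][:3])
        except Exception as e: print(t,e)
E
```

```text
pics
{'time': 0.0, 'joints': array([-1.38559100e+00,  2.59184862e-01,  2.07525669e-02,  1.33365920e+00,
        2.83804973e-05,  1.41818474e+00]), 'qd': array([ 8.26307518e-05,  6.92052978e-04, -1.24700529e-03,  1.07866308e-04,
       -1.38608494e-03,  4.17193664e-04]), 'joint_efforts': array([-8.57194427e-04, -5.55651677e+01,  3.44526887e+01,  1.36966043e-02,
       -2.16345993e-04,  1.10557536e-05]), 'tool_pos': array([ 0.18223311, -0.51864857,  0.23066651]), 'eef_rot': array([ 0.69704626,  0.11932719, -0.69704112,  0.11841116]), 'contact_force': array([-0.08814595,  0.43020457, -0.78177586]), 'wrist_torque': array([-0.00679632, -0.01268291, -0.01928967]), 'finger_gap': 0.08531517660372252}
scene {'fx': 385.023504369813, 'fy': 385.023504369813, 'cx': 280.4657361539383, 'cy': 204.98336539772208, 'world_from_camera': array([[-0.33717232, -0.69939576,  0.63020664,  1.23157855],
       [ 0.94137712, -0.24255083,  0.23447435,  0.22960206],
       [-0.01113322,  0.67232037,  0.74017659,  0.82336041],
       [ 0.        ,  0.        ,  0.        ,  1.        ]]), 'shot': 1}
knob [(0.62, [
[... 932 characters left out ...]
4.1, 38.8])]
shell [(0.85, [235.8, 275.2, 25.4, 35.0]), (0.7, [285.9, 209.8, 41.4, 38.1]), (0.63, [215.8, 240.8, 26.8, 29.9])]
fixture [(0.58, [254.5, 187.1, 115.2, 92.0])]
wrist {'fx': 324.88639110091367, 'fy': 324.88639110091367, 'cx': 281.66949268973127, 'cy': 204.06711078266486, 'mount': array([[-6.60249317e-04,  3.13609852e-01, -9.49551697e-01,
        -1.42326893e-01],
       [ 9.99999547e-01, -4.43378214e-04, -8.41762273e-04,
         6.58441822e-05],
       [-6.84995477e-04, -9.49551823e-01, -3.13609418e-01,
        -7.94695508e-02],
       [ 0.00000000e+00,  0.00000000e+00,  0.00000000e+00,
         1.00000000e+00]]), 'shot': 3}
knob []
spindle []
jaw []
anvil []
shell []
fixture []
```

```bash
python3 - <<'E'
import cv2
a=cv2.imread("pics/scene0.png");b=cv2.imread("pics/side0.png")
cv2.imwrite("pics/sceneZ.png",cv2.resize(a[140:300,190:400],None,fx=3.8,fy=3.75,interpolation=cv2.INTER_CUBIC))
cv2.imwrite("pics/sideZ.png",cv2.resize(b[150:330,200:410],None,fx=3.8,fy=3.3,interpolation=cv2.INTER_CUBIC))
E
```

```text
(no output)
```

View pics/scene0.png

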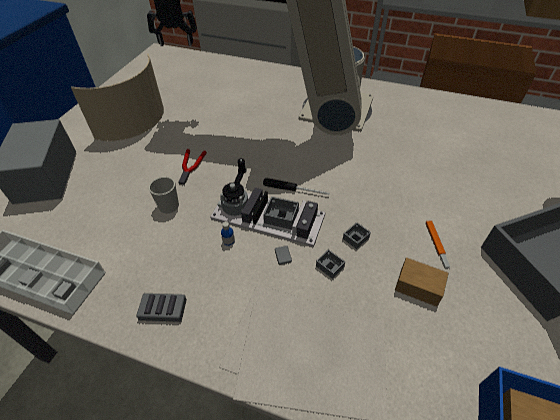

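View pics/side0.png

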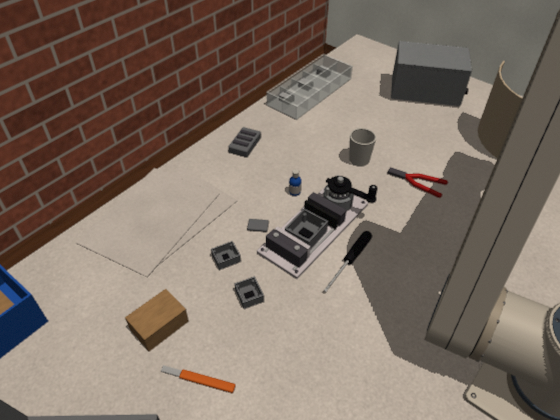

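```bash
sleep 1
```

```text
(no output)
```

View pics/sceneZ.png

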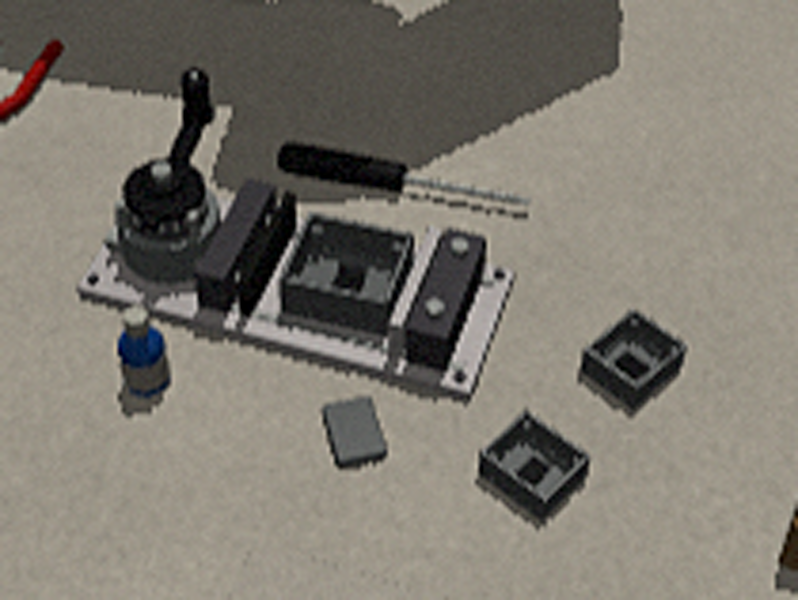

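View pics/sideZ.png

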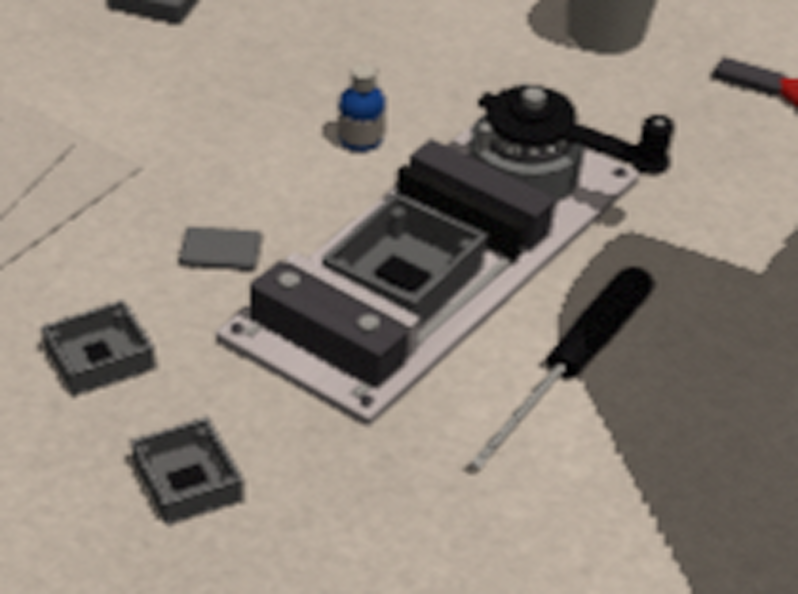

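The scene picture shows the fixture at about (213–323, 187–245), with the gear head at (233, 195) and the knob at (241, 163). The side picture shows the knob at (373, 191) and the spindle screw at (341, 179).

Three open-topped shells could be the one meant: the one between the jaws (282, 212 in scene), and two loose, smaller ones at (355, 235) and (330, 262). The first one stands in the fixture and looks bigger. I'll check the sizes by triangulation.

```bash
cat > h.py <<'E'
import numpy as np
CAM={}
CAM["scene"]=(385.0235,280.4657,204.98337,np.array([[-0.33717232,-0.69939576,0.63020664,1.23157855],[0.94137712,-0.24255083,0.23447435,0.22960206],[-0.01113322,0.67232037,0.74017659,0.82336041]]))
CAM["side"]=(502.25392,284.14055,210.14398,np.array([[-0.77853764,0.46317677,-0.42349313,0.1400422],[-0.62746459,-0.56054223,0.5404448,0.63709645],[0.01293569,0.68648357,0.72703025,0.92661119]]))
def ray(c,px):
    f,cx,cy,M=CAM[c] if isinstance(c,str) else c
    d=np.array([(px[0]-cx)/f,-(px[1]-cy)/f,-1.]);d=M[:,:3]@d
    return M[:,3],d/np.linalg.norm(d)
def tri(*obs):
    A=np.zeros((3,3));b=np.zeros(3);R=[]
    for c,p in obs:
        o,d=ray(c,p);P=np.eye(3)-np.outer(d,d);A+=P;b+=P@o;R.append((o,P))
    x=np.linalg.solve(A,b);return x,[np.linalg.norm(P@(x-o))*1e3 for o,P in R]
def onz(c,p,z):
    o,d=ray(c,p);return o+d*(z-o[2])/d[2]
def toolcam(obs,f):
    from scipy.spatial.transform import Rotation as R
    T=np.eye(4);T[:3,:3]=R.from_quat(obs["eef_rot"]).as_matrix();T[:3,3]=obs["tool_pos"]
    M=T@f["mount"];return (f["fx"],f["cx"],f["cy"],M[:3])
E
python3 - <<'E'
from h import *
np.set_printoptions(precision=4,suppress=True)
S=lambda x,y:(190+x/3.8,140+y/3.75)
D=lambda x,y:(200+x/3.8,150+y/3.3)
for n,s,d in [("knobtop",S(195,73),D(658,119)),("knobbot",S(203,118),D(655,163)),("screw",S(160,172),D(535,96)),("boltA",S(459,245),D(369,321)),("boltB",S(435,306),D(290,278))]:
    print(n,*tri(("scene",s),("side",d)))
for n,c,p in [("h1","scene",S(93,280)),("h2","scene",S(498,274)),("h3","scene",S(458,378)),("h3","side",D(237,328)),("h2","side",D(365,400)),("h4","side",D(620,173))]:
    print(n,c,onz(c,p,0.012))
print("shell corners z=.05");
for p in [(318,216),(412,237),(395,330),(284,290)]: print(onz("scene",S(*p),0.05))
for p in [(325,262),(395,200),(485,240),(425,305)]: print(onz("side",D(*p),0.05))
print("loose")
for p in [(632,312),(686,352),(633,395),(582,352)]: print(onz("scene",S(*p),0.03))
for p in [(528,412),(588,465),(538,505),(480,462)]: print(onz("scene",S(*p),0.03))
from plant import robot
from scipy.spatial.transform import Rotation as R
print(R.from_quat(robot.get_obs()["eef_rot"]).as_matrix())
E
```

```text
knobtop [ 0.5012 -0.1575  0.1146] [np.float64(1.3461217492325757), np.float64(1.3461217492326072)]
knobbot [ 0.4983 -0.1582  0.0689] [np.float64(3.847936995864981), np.float64(3.84793699586495)]
screw [ 0.585  -0.1501  0.092 ] [np.float64(1.4160517509829484), np.float64(1.416051750982977)]
boltA [0.5529 0.0628 0.0574] [np.float64(1.5213755389500256), np.float64(1.5213755389500163)]
boltB [0.6127 0.0634 0.0576] [np.float64(1.8971837698735587), np.float64(1.8971837698735334)]
h1 scene [ 0.6355 -0.1891  0.012 ]
h2 scene [0.5323 0.0898 0.012 ]
h3 scene [0.6344 0.0898 0.012 ]
h3 side [0.633  0.0875 0.012 ]
h2 side [0.5337 0.0871 0.012 ]
h4 side [ 0.5345 -0.1922  0.012 ]
shell corners z=.05
[ 0.5533 -0.0424  0.05  ]
[0.5509 0.0286 0.05  ]
[0.6371 0.0444 0.05  ]
[ 0.6282 -0.0398  0.05  ]
[0.6097 0.0312 0.05  ]
[ 0.6131 -0.0436  0.05  ]
[ 0.5464 -0.048   0.05  ]
[0.5392 0.0238 0.05  ]
loose
[0.5516 0.1911 0.03  ]
[0.5749 0.2335 0.03  ]
[0.623  0.2072 0.03  ]
[0.5982 0.1665 0.03  ]
[0.6596 0.1448 0.03  ]
[0.6878 0.1919 0.03  ]
[0.7276 0.1693 0.03  ]
[0.7084 0.1259 0.03  ]
[[ 0.      0.3314 -0.9435]
 [ 0.0001 -0.9435 -0.3314]
 [-1.     -0.0001 -0.0001]]
```

The clamped shell measures about 70 × 75 mm on top, and the loose ones are about 50 mm. So the shell standing between the jaws is the one meant. I'll move over the knob, turning the jaws tangential to its arc.

```bash
python3 -m crank '[{"dx":32,"dy":36,"wz":-2,"hand":100},{"dx":64,"dy":72,"wz":-4},{"dx":96,"dy":108,"wz":-6},{"dx":128,"dy":144,"wz":-8},{"dx":155,"dy":175,"wz":-10},{"dx":182,"dy":206,"wz":-12},{"dx":209,"dy":236,"wz":-14},{"dx":236,"dy":267,"wz":-14},{"dx":263,"dy":298,"wz":-14},{"dx":290,"dy":329,"wz":-14}]'; python3 -m crank '[{"dx":15,"dy":18},{"dx":25,"dy":28},{"dx":29,"dy":32},{"dx":29,"dy":32}]'
python3 - <<'E'
from plant import robot
import cv2
o=robot.get_obs();f=robot.grab_frame("wrist")
cv2.imwrite("pics/w1.png",f["image"][:,:,::-1])
print(o["time"],o["tool_pos"],o["eef_rot"],o["joints"],o["contact_force"])
for t in ["knob","spindle"]: print(t,[(r["p"],r["box"]) for r in robot.search_frame(t,f)])
E
```

```text
1.05 [ 0.18227796 -0.51889275  0.23126262] [ 0.69705962  0.11889709 -0.69702607  0.11885296] [-1.38560352e+00  2.58605954e-01  2.14673536e-02  1.33371935e+00
  4.84693740e-05  1.41815552e+00] [ 0.16632885  0.24321186 -0.28232109]
knob []
spindle []invalid input
invalid input
```

View pics/w1.png

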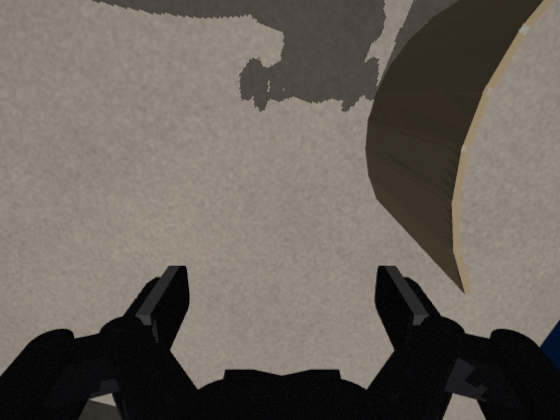

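The call was refused and the arm didn't move. The wrist view shows only the table and the fingers. I'll retry with every key in every row.

```bash
python3 -m crank '[{"dx":32,"dy":36,"dz":0,"wx":0,"wy":0,"wz":-2,"hand":100},{"dx":64,"dy":72,"dz":0,"wx":0,"wy":0,"wz":-4,"hand":100},{"dx":96,"dy":108,"dz":0,"wx":0,"wy":0,"wz":-6,"hand":100},{"dx":128,"dy":144,"dz":0,"wx":0,"wy":0,"wz":-8,"hand":100},{"dx":155,"dy":175,"dz":0,"wx":0,"wy":0,"wz":-10,"hand":100},{"dx":182,"dy":206,"dz":0,"wx":0,"wy":0,"wz":-12,"hand":100},{"dx":209,"dy":236,"dz":0,"wx":0,"wy":0,"wz":-14,"hand":100},{"dx":236,"dy":267,"dz":0,"wx":0,"wy":0,"wz":-14,"hand":100},{"dx":263,"dy":298,"dz":0,"wx":0,"wy":0,"wz":-14,"hand":100},{"dx":280,"dy":318,"dz":0,"wx":0,"wy":0,"wz":-14,"hand":100}]'
python3 - <<'E'
from plant import robot
import cv2
o=robot.get_obs();f=robot.grab_frame("wrist")
cv2.imwrite("pics/w2.png",f["image"][:,:,::-1])
print(o["time"],o["tool_pos"],o["eef_rot"],o["joints"],o["contact_force"])
E
```

```text
time: 2.03
tool_pos: [0.4587, -0.2044, 0.2316]
eef_rot: [0.707, 0.033, -0.706, 0.033]
contact_force: [0.8, -1.6, 0.6]
finger_gap: 0.0854
2.0333 [ 0.45872298 -0.20442125  0.23155832] [ 0.70652709  0.0328624  -0.70614401  0.03316876] [-5.86440562e-01  1.76435624e-01 -8.63067194e-02  1.30736089e+00
 -2.87167725e-05  2.46173595e+00] [ 0.82187846 -1.62685404  0.64485633]
```

View pics/w2.png

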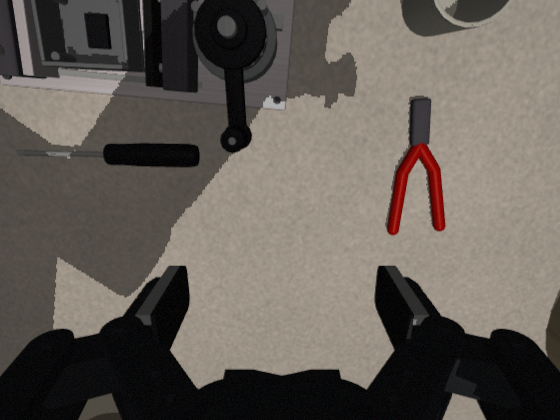

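The wrist view shows the knob at (236, 136), the spindle screw at (226, 27) and the pliers at (420, 165). Joint 6 would run out of range during a clockwise sweep, so I'll flip the hand half a turn above the knob.

```bash
python3 -m crank '[{"dx":10,"dy":10,"dz":0,"wx":0,"wy":0,"wz":7,"hand":100},{"dx":20,"dy":20,"dz":0,"wx":0,"wy":0,"wz":14,"hand":100},{"dx":30,"dy":30,"dz":0,"wx":0,"wy":0,"wz":21,"hand":100},{"dx":38,"dy":43,"dz":0,"wx":0,"wy":0,"wz":28,"hand":100},{"dx":38,"dy":43,"dz":0,"wx":0,"wy":0,"wz":35,"hand":100},{"dx":38,"dy":43,"dz":0,"wx":0,"wy":0,"wz":42,"hand":100},{"dx":38,"dy":43,"dz":0,"wx":0,"wy":0,"wz":49,"hand":100},{"dx":38,"dy":43,"dz":0,"wx":0,"wy":0,"wz":56,"hand":100},{"dx":38,"dy":43,"dz":0,"wx":0,"wy":0,"wz":63,"hand":100},{"dx":38,"dy":43,"dz":0,"wx":0,"wy":0,"wz":70,"hand":100}]'
python3 -m crank '[{"dx":0,"dy":0,"dz":0,"wx":0,"wy":0,"wz":7,"hand":85},{"dx":0,"dy":0,"dz":0,"wx":0,"wy":0,"wz":14,"hand":80},{"dx":0,"dy":0,"dz":0,"wx":0,"wy":0,"wz":21,"hand":70},{"dx":0,"dy":0,"dz":0,"wx":0,"wy":0,"wz":28,"hand":60},{"dx":0,"dy":0,"dz":0,"wx":0,"wy":0,"wz":35,"hand":55},{"dx":0,"dy":0,"dz":0,"wx":0,"wy":0,"wz":42,"hand":55},{"dx":0,"dy":0,"dz":0,"wx":0,"wy":0,"wz":49,"hand":55},{"dx":0,"dy":0,"dz":0,"wx":0,"wy":0,"wz":56,"hand":55},{"dx":0,"dy":0,"dz":0,"wx":0,"wy":0,"wz":63,"hand":55},{"dx":0,"dy":0,"dz":0,"wx":0,"wy":0,"wz":70,"hand":55}]'
python3 -m crank '[{"dx":0,"dy":0,"dz":-10,"wx":0,"wy":0,"wz":7,"hand":55},{"dx":0,"dy":0,"dz":-20,"wx":0,"wy":0,"wz":14,"hand":55},{"dx":0,"dy":0,"dz":-30,"wx":0,"wy":0,"wz":21,"hand":55},{"dx":0,"dy":0,"dz":-40,"wx":0,"wy":0,"wz":28,"hand":55},{"dx":0,"dy":0,"dz":-50,"wx":0,"wy":0,"wz":35,"hand":55},{"dx":0,"dy":0,"dz":-50,"wx":0,"wy":0,"wz":40,"hand":55},{"dx":0,"dy":0,"dz":-50,"wx":0,"wy":0,"wz":40,"hand":55},{"dx":0,"dy":0,"dz":-50,"wx":0,"wy":0,"wz":40,"hand":55}]'
python3 - <<'E'
from plant import robot
import cv2
o=robot.get_obs();f=robot.grab_frame("wrist")
cv2.imwrite("pics/w3.png",f["image"][:,:,::-1])
print(o["time"],o["tool_pos"],o["eef_rot"],o["joints"],o["contact_force"])
print([(r["p"],r["box"]) for r in robot.search_frame("knob",f)])
E
```

```text
time: 2.92
tool_pos: [0.4957, -0.1633, 0.2313]
eef_rot: [0.558, 0.434, -0.558, 0.434]
contact_force: [-0.1, -0.3, -0.6]
finger_gap: 0.0854
time: 3.75
tool_pos: [0.4957, -0.1633, 0.2313]
eef_rot: [0.208, 0.676, -0.209, 0.676]
contact_force: [0.4, 0.5, 1.1]
finger_gap: 0.047
time: 4.42
tool_pos: [0.4957, -0.1633, 0.1814]
eef_rot: [-0.032, 0.706, 0.032, 0.706]
contact_force: [1.0, 0.4, -0.5]
finger_gap: 0.0472
4.4167 [ 0.49573157 -0.16333749  0.18137909] [-0.03199213  0.70635413  0.03198067  0.70641177] [-4.79163199e-01  2.30911453e-01 -1.44773494e-01  1.19503271e+00
  2.67889685e-05 -5.69665284e-01] [ 0.95906086  0.44076366 -0.54637324]
[(0.84, [257.7, 195.1, 63.9, 140.4])]
```

View pics/w3.png

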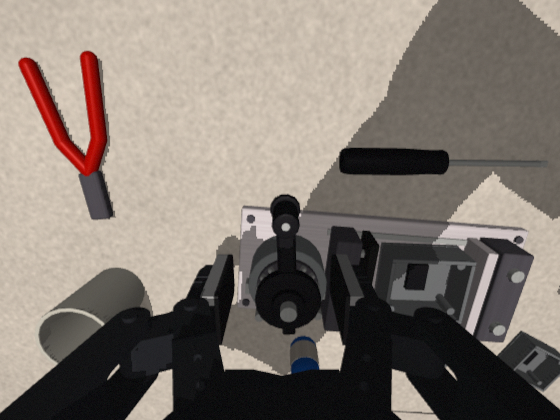

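The wrist view shows the top pin of the knob at (286, 227), between the fingers, and the spindle screw at (288, 311). Next I'll triangulate with all four views.

```bash
python3 - <<'E'
import cv2
a=cv2.imread("pics/w2.png");b=cv2.imread("pics/w3.png")
x=cv2.resize(a[0:170,180:310],None,fx=3,fy=3,interpolation=cv2.INTER_CUBIC)
y=cv2.resize(b[180:350,220:350],None,fx=3,fy=3,interpolation=cv2.INTER_CUBIC)
cv2.imwrite("pics/wz.png",cv2.hconcat([x,y]))
E
```

```text
(no output)
```

View pics/wz.png

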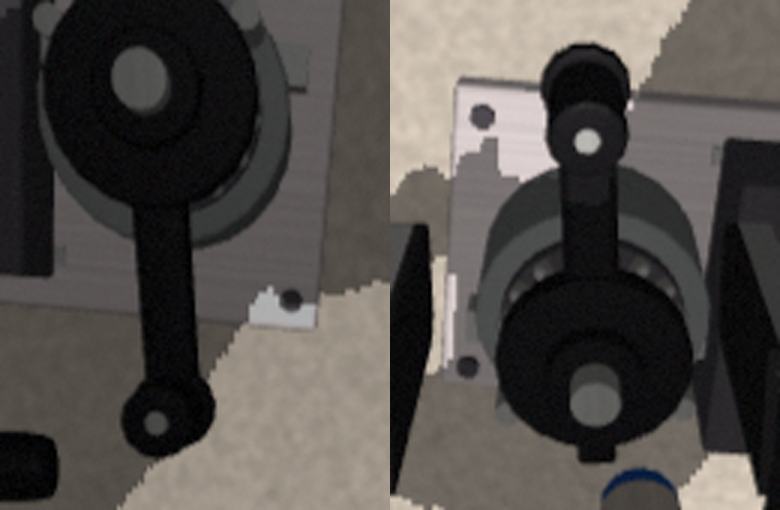

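```bash
python3 - <<'E'
from h import *
np.set_printoptions(precision=4,suppress=True)
from scipy.spatial.transform import Rotation as R
mount=np.array([[-6.60249317e-04,3.13609852e-01,-9.49551697e-01,-1.42326893e-01],[9.99999547e-01,-4.43378214e-04,-8.41762273e-04,6.58441822e-05],[-6.84995477e-04,-9.49551823e-01,-3.13609418e-01,-7.94695508e-02],[0,0,0,1]])
def cam(p,q):
    return toolcam({"eef_rot":q,"tool_pos":p},{"mount":mount,"fx":324.88639,"cx":281.66949,"cy":204.06711})
w2=cam([0.45872298,-0.20442125,0.23155832],[0.70652709,0.0328624,-0.70614401,0.03316876])
w3=cam([0.49573157,-0.16333749,0.18137909],[-0.03199213,0.70635413,0.03198067,0.70641177])
S=lambda x,y:(190+x/3.8,140+y/3.75)
D=lambda x,y:(200+x/3.8,150+y/3.3)
print("knob",*tri((w2,(232,141)),(w3,(285.7,226.7))))
print("knob4",*tri((w2,(232,141)),(w3,(285.7,226.7)),("scene",S(195,75)),("side",D(658,121))))
print("screw",*tri((w2,(226.7,25.7)),(w3,(288.7,315))))
print("screw4",*tri((w2,(226.7,25.7)),(w3,(288.7,315)),("scene",S(160,170)),("side",D(535,96))))
print(R.from_quat([-0.03199213,0.70635413,0.03198067,0.70641177]).as_matrix())
E
```

```text
knob [ 0.5014 -0.1606  0.1147] [np.float64(0.8195234352349281), np.float64(0.8195234352349215)]
knob4 [ 0.5013 -0.1594  0.1118] [np.float64(1.669909846724012), np.float64(1.2880405309761378), np.float64(2.49951580167998), np.float64(0.6734373553443691)]
screw [ 0.5848 -0.1502  0.0995] [np.float64(1.106851567778068), np.float64(1.1068515677780042)]
screw4 [ 0.5858 -0.1494  0.0947] [np.float64(1.1548670959861966), np.float64(2.415316496251758), np.float64(1.2543538863265762), np.float64(1.9349018818741726)]
[[ 0.0001 -0.0904  0.9959]
 [-0.      0.9959  0.0904]
 [-1.     -0.      0.0001]]
```

The knob axis is at (501, −160) mm with its top at about 113 mm, and the spindle is at (585, −150). The measured radius of 84 mm agrees with the text. The lever's current world angle is φ ≈ −0.12. I'll descend with the fingers either side of the sleeve.

```bash
python3 -m crank '[{"dx":2,"dy":1,"dz":-20,"wx":0,"wy":0,"wz":1,"hand":55},{"dx":5.5,"dy":3.5,"dz":-40,"wx":0,"wy":0,"wz":2,"hand":55},{"dx":5.5,"dy":3.5,"dz":-60,"wx":0,"wy":0,"wz":2,"hand":55},{"dx":5.5,"dy":3.5,"dz":-80,"wx":0,"wy":0,"wz":2,"hand":55},{"dx":5.5,"dy":3.5,"dz":-92,"wx":0,"wy":0,"wz":2,"hand":55},{"dx":5.5,"dy":3.5,"dz":-97,"wx":0,"wy":0,"wz":2,"hand":55},{"dx":5.5,"dy":3.5,"dz":-97,"wx":0,"wy":0,"wz":2,"hand":45},{"dx":5.5,"dy":3.5,"dz":-97,"wx":0,"wy":0,"wz":2,"hand":45}]'
python3 - <<'E'
from plant import robot
import cv2
o=robot.get_obs();f=robot.grab_frame("wrist")
cv2.imwrite("pics/w4.png",f["image"][:,:,::-1])
print(o["time"],o["tool_pos"],o["contact_force"])
E
```

```text
time: 5.18
tool_pos: [0.5015, -0.1599, 0.0849]
eef_rot: [-0.045, 0.705, 0.045, 0.706]
contact_force: [-0.1, -0.3, -0.4]
finger_gap: 0.0385
5.1833 [ 0.50150333 -0.15994293  0.08490161] [-0.09612908 -0.27498899 -0.38563235]
```

View pics/w4.png

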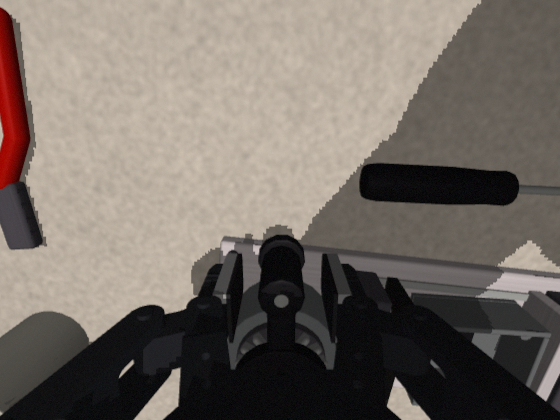

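The knob's pin at (281, 300) is centred between the pads. I'll close to a loose straddle of about 25 mm and compute the arc rows.

```bash
cat > arc.py <<'E'
import sys,numpy as np
# arc.py x y phi_start step n : deltas of arc about spindle starting from commanded (x,y)
C=np.array([585.,-150.]);R=85.
def pt(a): return C+R*np.array([-np.cos(a),np.sin(a)])
def rows(p0,a0,step,n):
    for i in range(1,n+1):
        a=a0+step*i; d=pt(a)-p0; print(i,round(a,3),np.round(d,1),"wz",round(-np.degrees(step*i),1))
if __name__=="__main__":
    v=list(map(float,sys.argv[1:])); rows(np.array(v[:2]),v[2],v[3],int(v[4]))
E
python3 -m crank '[{"dx":0,"dy":0,"dz":0,"wx":0,"wy":0,"wz":0,"hand":35},{"dx":0,"dy":0,"dz":0,"wx":0,"wy":0,"wz":0,"hand":29},{"dx":0,"dy":0,"dz":0,"wx":0,"wy":0,"wz":0,"hand":29}]'
python3 arc.py 501.5 -159.9 -0.118 0.035 10
```

```text
time: 5.48
tool_pos: [0.5014, -0.1599, 0.0849]
eef_rot: [-0.045, 0.705, 0.045, 0.706]
contact_force: [-0.4, -0.2, -0.2]
finger_gap: 0.0249
1 -0.083 [-1.2  2.9] wz -2.0
2 -0.048 [-1.4  5.8] wz -4.0
3 -0.013 [-1.5  8.8] wz -6.0
4 0.022 [-1.5 11.8] wz -8.0
5 0.057 [-1.4 14.7] wz -10.0
6 0.092 [-1.1 17.7] wz -12.0
7 0.127 [-0.8 20.7] wz -14.0
8 0.162 [-0.4 23.6] wz -16.0
9 0.197 [ 0.1 26.5] wz -18.0
10 0.232 [ 0.8 29.4] wz -20.1
```

```bash
python3 -m crank '[{"dx":-0.5,"dy":2.9,"dz":0,"wx":0,"wy":0,"wz":-2,"hand":29},{"dx":-1,"dy":5.8,"dz":0,"wx":0,"wy":0,"wz":-4,"hand":29},{"dx":-1.5,"dy":8.8,"dz":0,"wx":0,"wy":0,"wz":-6,"hand":29},{"dx":-1.5,"dy":11.8,"dz":0,"wx":0,"wy":0,"wz":-8,"hand":29},{"dx":-1.4,"dy":14.7,"dz":0,"wx":0,"wy":0,"wz":-10,"hand":29},{"dx":-1.1,"dy":17.7,"dz":0,"wx":0,"wy":0,"wz":-12,"hand":29}]'; python3 - <<'E'
from plant import robot
o=robot.get_obs();print(o["tool_pos"],o["contact_force"],o["wrist_torque"])
E
```

```text
time: 5.98
tool_pos: [0.5004, -0.1433, 0.0849]
eef_rot: [0.029, 0.706, -0.031, 0.707]
contact_force: [-0.6, -6.4, 0.5]
finger_gap: 0.0252
[ 0.50040468 -0.14326483  0.0848555 ] [-0.5650944  -6.38125884  0.47300411] [-1.25423222  0.18256278  0.01654894]
```

Tangential force is 6.4 N, which is free turning as expected. I'll carry on along the arc.

```bash
python3 arc.py 500.4 -142.2 0.092 0.035 10
```

```text
1 0.127 [0.3 3. ] wz -2.0
2 0.162 [0.7 5.9] wz -4.0
3 0.197 [1.2 8.8] wz -6.0
4 0.232 [ 1.9 11.7] wz -8.0
5 0.267 [ 2.6 14.6] wz -10.0
6 0.302 [ 3.4 17.5] wz -12.0
7 0.337 [ 4.4 20.3] wz -14.0
8 0.372 [ 5.4 23.1] wz -16.0
9 0.407 [ 6.5 25.8] wz -18.0
10 0.442 [ 7.8 28.6] wz -20.1
```

```bash
python3 -m crank '[{"dx":0.3,"dy":3,"dz":0,"wx":0,"wy":0,"wz":-2,"hand":29},{"dx":0.7,"dy":5.9,"dz":0,"wx":0,"wy":0,"wz":-4,"hand":29},{"dx":1.2,"dy":8.8,"dz":0,"wx":0,"wy":0,"wz":-6,"hand":29},{"dx":1.9,"dy":11.7,"dz":0,"wx":0,"wy":0,"wz":-8,"hand":29},{"dx":2.6,"dy":14.6,"dz":0,"wx":0,"wy":0,"wz":-10,"hand":29},{"dx":3.4,"dy":17.5,"dz":0,"wx":0,"wy":0,"wz":-12,"hand":29},{"dx":4.4,"dy":20.3,"dz":0,"wx":0,"wy":0,"wz":-14,"hand":29},{"dx":5.4,"dy":23.1,"dz":0,"wx":0,"wy":0,"wz":-16,"hand":29}]'; python3 - <<'E'
from plant import robot
import cv2
o=robot.get_obs();print(o["tool_pos"],o["contact_force"],o["wrist_torque"],o["joints"])
f=robot.grab_frame("side");cv2.imwrite("pics/s5.png",cv2.resize(f["image"][150:290,230:410,::-1],None,fx=4,fy=4,interpolation=cv2.INTER_CUBIC))
E
python3 arc.py 505.8 -119.1 0.372 0.035 10
```

```text
time: 6.65
tool_pos: [0.5054, -0.12, 0.0847]
eef_rot: [0.127, 0.695, -0.129, 0.696]
contact_force: [-2.0, -5.7, 0.7]
finger_gap: 0.0248
[ 0.50539357 -0.11999597  0.08469922] [-2.00772677 -5.69499354  0.72272984] [-1.14986222  0.39839293 -0.01803423] [-0.39338464  0.29505331 -0.31969306  0.95519634 -0.0023906  -0.03033768]
1 0.407 [1.1 2.7] wz -2.0
2 0.442 [2.4 5.5] wz -4.0
3 0.477 [3.7 8.1] wz -6.0
4 0.512 [ 5.1 10.7] wz -8.0
5 0.547 [ 6.6 13.3] wz -10.0
6 0.582 [ 8.2 15.8] wz -12.0
7 0.617 [ 9.9 18.3] wz -14.0
8 0.652 [11.6 20.7] wz -16.0
9 0.687 [13.5 23. ] wz -18.0
10 0.722 [15.4 25.3] wz -20.1
```

View pics/s5.png

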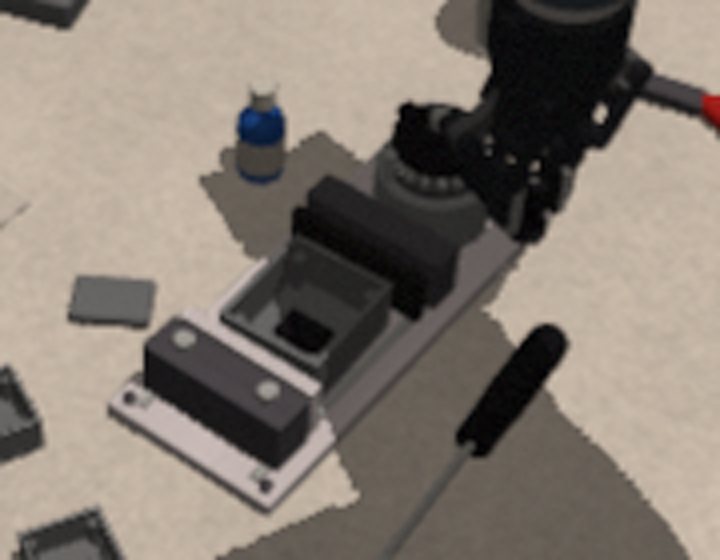

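The jaw and shell show clearly in the side crop: the shell at (305, 310), the jaw at (380, 240), and a gap still between them. Going on in shorter calls, watching for the stop.

```bash
python3 -m crank '[{"dx":1.1,"dy":2.7,"dz":0,"wx":0,"wy":0,"wz":-2,"hand":29},{"dx":2.4,"dy":5.5,"dz":0,"wx":0,"wy":0,"wz":-4,"hand":29},{"dx":3.7,"dy":8.1,"dz":0,"wx":0,"wy":0,"wz":-6,"hand":29},{"dx":5.1,"dy":10.7,"dz":0,"wx":0,"wy":0,"wz":-8,"hand":29}]'; python3 arc.py 510.9 -108.4 0.512 0.025 10
```

```text
time: 7.03
tool_pos: [0.5103, -0.1091, 0.0846]
eef_rot: [0.175, 0.685, -0.176, 0.685]
contact_force: [-3.4, -5.9, 1.3]
finger_gap: 0.0246
1 0.537 [1.1 1.9] wz -1.4
2 0.562 [2.2 3.7] wz -2.9
3 0.587 [3.3 5.5] wz -4.3
4 0.612 [4.5 7.2] wz -5.7
5 0.637 [5.8 9. ] wz -7.2
6 0.662 [ 7.1 10.6] wz -8.6
7 0.687 [ 8.4 12.3] wz -10.0
8 0.712 [ 9.8 13.9] wz -11.5
9 0.737 [11.2 15.5] wz -12.9
10 0.762 [12.6 17.1] wz -14.3
```

```bash
python3 -m crank '[{"dx":1.1,"dy":1.9,"dz":0,"wx":0,"wy":0,"wz":-1.4,"hand":29},{"dx":2.2,"dy":3.7,"dz":0,"wx":0,"wy":0,"wz":-2.9,"hand":29},{"dx":3.3,"dy":5.5,"dz":0,"wx":0,"wy":0,"wz":-4.3,"hand":29}]'; python3 -m crank '[{"dx":1.2,"dy":1.7,"dz":0,"wx":0,"wy":0,"wz":-1.4,"hand":29},{"dx":2.5,"dy":3.5,"dz":0,"wx":0,"wy":0,"wz":-2.9,"hand":29}]'; python3 arc.py 516.7 -99.4 0.637 0.025 10
```

```text
time: 7.28
tool_pos: [0.5135, -0.1036, 0.0845]
eef_rot: [0.2, 0.678, -0.202, 0.678]
contact_force: [-2.8, -5.5, 1.0]
finger_gap: 0.0245
time: 7.45
tool_pos: [0.5159, -0.1, 0.0846]
eef_rot: [0.217, 0.673, -0.219, 0.673]
contact_force: [-4.3, -4.8, 1.9]
finger_gap: 0.0248
1 0.662 [1.3 1.6] wz -1.4
2 0.687 [2.6 3.3] wz -2.9
3 0.712 [4.  4.9] wz -4.3
4 0.737 [5.4 6.5] wz -5.7
5 0.762 [6.8 8.1] wz -7.2
6 0.787 [8.3 9.6] wz -8.6
7 0.812 [ 9.8 11.1] wz -10.0
8 0.837 [11.4 12.5] wz -11.5
9 0.862 [13.  13.9] wz -12.9
10 0.887 [14.6 15.3] wz -14.3
```

```bash
python3 -m crank '[{"dx":1.3,"dy":1.6,"dz":0,"wx":0,"wy":0,"wz":-1.4,"hand":29},{"dx":2.6,"dy":3.3,"dz":0,"wx":0,"wy":0,"wz":-2.9,"hand":29}]'; python3 -m crank '[{"dx":1.4,"dy":1.6,"dz":0,"wx":0,"wy":0,"wz":-1.4,"hand":29},{"dx":2.8,"dy":3.2,"dz":0,"wx":0,"wy":0,"wz":-2.9,"hand":29}]'
```

```text
time: 7.62
tool_pos: [0.5184, -0.0967, 0.0845]
eef_rot: [0.234, 0.667, -0.236, 0.667]
contact_force: [-4.2, -4.7, 0.0]
finger_gap: 0.0248
time: 7.78
tool_pos: [0.5201, -0.0944, 0.0843]
eef_rot: [0.25, 0.661, -0.254, 0.66]
contact_force: [-11.2, -13.3, 3.3]
finger_gap: 0.025
```

The reading is 17 N with the knob at φ ≈ 0.68 and only about 12 mm of jaw travel, so this is the +0.75 stop. That puts the head yaw at about 0.07. I'll back off onto the knob, grip, and lift 10 mm.

```bash
python3 -m crank '[{"dx":-2,"dy":-2.2,"dz":0,"wx":0,"wy":0,"wz":1,"hand":29},{"dx":-3.2,"dy":-3.6,"dz":0,"wx":0,"wy":0,"wz":3,"hand":29},{"dx":-3.2,"dy":-3.6,"dz":0,"wx":0,"wy":0,"wz":3,"hand":29},{"dx":-3.2,"dy":-3.6,"dz":0,"wx":0,"wy":0,"wz":3,"hand":10},{"dx":-3.2,"dy":-3.6,"dz":0,"wx":0,"wy":0,"wz":3,"hand":0},{"dx":-3.2,"dy":-3.6,"dz":0,"wx":0,"wy":0,"wz":3,"hand":0},{"dx":-3.2,"dy":-3.6,"dz":0,"wx":0,"wy":0,"wz":3,"hand":0},{"dx":-3.2,"dy":-3.6,"dz":0,"wx":0,"wy":0,"wz":3,"hand":0}]'
```

```text
time: 8.45
tool_pos: [0.5176, -0.0974, 0.0845]
eef_rot: [0.234, 0.667, -0.236, 0.667]
contact_force: [-7.8, -7.1, 1.8]
finger_gap: 0.0181
```

```bash
python3 -m crank '[{"dx":-1,"dy":-1,"dz":0,"wx":0,"wy":0,"wz":0,"hand":0},{"dx":-2.2,"dy":-2.4,"dz":0,"wx":0,"wy":0,"wz":0,"hand":0},{"dx":-2.2,"dy":-2.4,"dz":0,"wx":0,"wy":0,"wz":0,"hand":0}]';python3 -m crank '[{"dx":0,"dy":0,"dz":3,"wx":0,"wy":0,"wz":0,"hand":0},{"dx":0,"dy":0,"dz":6,"wx":0,"wy":0,"wz":0,"hand":0},{"dx":0,"dy":0,"dz":9,"wx":0,"wy":0,"wz":0,"hand":0},{"dx":0,"dy":0,"dz":10.5,"wx":0,"wy":0,"wz":0,"hand":0},{"dx":0,"dy":0,"dz":10.5,"wx":0,"wy":0,"wz":0,"hand":0}]'
```

```text
time: 8.7
tool_pos: [0.5166, -0.0988, 0.0846]
eef_rot: [0.234, 0.667, -0.234, 0.668]
contact_force: [-0.1, -1.1, 3.0]
finger_gap: 0.0179
time: 9.12
tool_pos: [0.5171, -0.0989, 0.095]
eef_rot: [0.234, 0.667, -0.234, 0.668]
contact_force: [3.7, -3.5, -6.4]
finger_gap: 0.0184
```

The lift shows a 6.4 N downward pull, which fits a raised lever. I'll swing back three serrations (to φ ≈ −0.545).

```bash
python3 arc.py 516.7 -98.9 0.645 -0.085 7;  python3 arc.py 500.1 -146.0 0.05 -0.085 7
```

```text
1 0.56 [-3.7 -5.9] wz 4.9
2 0.475 [ -7.3 -12.2] wz 9.7
3 0.39 [-10.3 -18.8] wz 14.6
4 0.305 [-12.8 -25.6] wz 19.5
5 0.22 [-14.7 -32.6] wz 24.4
6 0.135 [-15.9 -39.7] wz 29.2
7 0.05 [-16.6 -46.9] wz 34.1
1 -0.035 [-0. -7.] wz 4.9
2 -0.12 [  0.5 -14.2] wz 9.7
3 -0.205 [  1.7 -21.3] wz 14.6
4 -0.29 [  3.4 -28.3] wz 19.5
5 -0.375 [  5.8 -35.1] wz 24.4
6 -0.46 [  8.7 -41.7] wz 29.2
7 -0.545 [ 12.2 -48.1] wz 34.1
```

```bash
python3 -m crank '[{"dx":-3.7,"dy":-5.9,"dz":0,"wx":0,"wy":0,"wz":4.9,"hand":0},{"dx":-7.3,"dy":-12.2,"dz":0,"wx":0,"wy":0,"wz":9.7,"hand":0},{"dx":-10.3,"dy":-18.8,"dz":0,"wx":0,"wy":0,"wz":14.6,"hand":0},{"dx":-12.8,"dy":-25.6,"dz":0,"wx":0,"wy":0,"wz":19.5,"hand":0},{"dx":-14.7,"dy":-32.6,"dz":0,"wx":0,"wy":0,"wz":24.4,"hand":0},{"dx":-15.9,"dy":-39.7,"dz":0,"wx":0,"wy":0,"wz":29.2,"hand":0},{"dx":-16.6,"dy":-46.9,"dz":0,"wx":0,"wy":0,"wz":34.1,"hand":0}]';python3 -m crank '[{"dx":0,"dy":-7,"dz":0,"wx":0,"wy":0,"wz":4.9,"hand":0},{"dx":0.5,"dy":-14.2,"dz":0,"wx":0,"wy":0,"wz":9.7,"hand":0},{"dx":1.7,"dy":-21.3,"dz":0,"wx":0,"wy":0,"wz":14.6,"hand":0},{"dx":3.4,"dy":-28.3,"dz":0,"wx":0,"wy":0,"wz":19.5,"hand":0},{"dx":5.8,"dy":-35.1,"dz":0,"wx":0,"wy":0,"wz":24.4,"hand":0},{"dx":8.7,"dy":-41.7,"dz":0,"wx":0,"wy":0,"wz":29.2,"hand":0},{"dx":12.2,"dy":-48.1,"dz":0,"wx":0,"wy":0,"wz":34.1,"hand":0},{"dx":12.2,"dy":-48.1,"dz":0,"wx":0,"wy":0,"wz":34.1,"hand":0}]'
```

```text
time: 9.7
tool_pos: [0.5004, -0.1455, 0.0946]
eef_rot: [0.027, 0.706, -0.026, 0.707]
contact_force: [6.7, -0.8, -6.3]
finger_gap: 0.0177
time: 10.37
tool_pos: [0.5125, -0.1938, 0.0941]
eef_rot: [-0.181, 0.683, 0.182, 0.683]
contact_force: [3.3, 1.6, -7.1]
finger_gap: 0.0176
```

The lever is at φ = −0.543. I'll lower it part way, then let go so it drops in by itself.

```bash
python3 -m crank '[{"dx":0,"dy":0,"dz":-3,"wx":0,"wy":0,"wz":0,"hand":0},{"dx":0,"dy":0,"dz":-6,"wx":0,"wy":0,"wz":0,"hand":0},{"dx":0,"dy":0,"dz":-6,"wx":0,"wy":0,"wz":0,"hand":0}]';python3 -m crank '[{"dx":0,"dy":0,"dz":-3,"wx":0,"wy":0,"wz":0,"hand":15},{"dx":0,"dy":0,"dz":-4,"wx":0,"wy":0,"wz":0,"hand":35},{"dx":0,"dy":0,"dz":-4,"wx":0,"wy":0,"wz":0,"hand":35},{"dx":0,"dy":0,"dz":-4,"wx":0,"wy":0,"wz":0,"hand":35},{"dx":0,"dy":0,"dz":-4,"wx":0,"wy":0,"wz":0,"hand":35}]'
python3 - <<'E'
from plant import robot
import cv2
o=robot.get_obs();print(o["tool_pos"])
f=robot.grab_frame("wrist");cv2.imwrite("pics/w6.png",f["image"][:,:,::-1])
f=robot.grab_frame("side");cv2.imwrite("pics/s6.png",cv2.resize(f["image"][150:290,230:410,::-1],None,fx=4,fy=4,interpolation=cv2.INTER_CUBIC))
E
```

```text
time: 10.62
tool_pos: [0.512, -0.1933, 0.0884]
eef_rot: [-0.18, 0.684, 0.18, 0.684]
contact_force: [4.0, 0.9, -4.6]
finger_gap: 0.0184
time: 11.03
tool_pos: [0.5118, -0.1937, 0.0849]
eef_rot: [-0.18, 0.684, 0.18, 0.684]
contact_force: [0.4, -0.4, 0.2]
finger_gap: 0.0299
[ 0.51179376 -0.1936959   0.08489703]
```

View pics/w6.png

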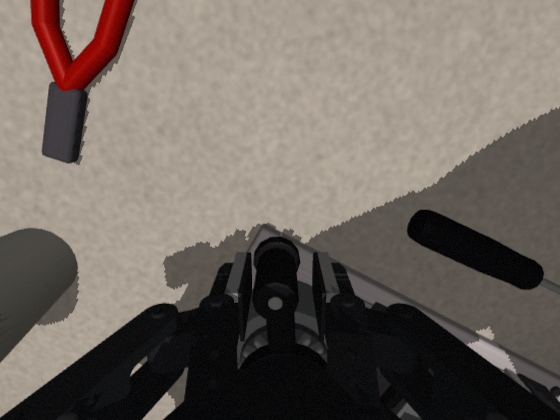

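View pics/s6.png

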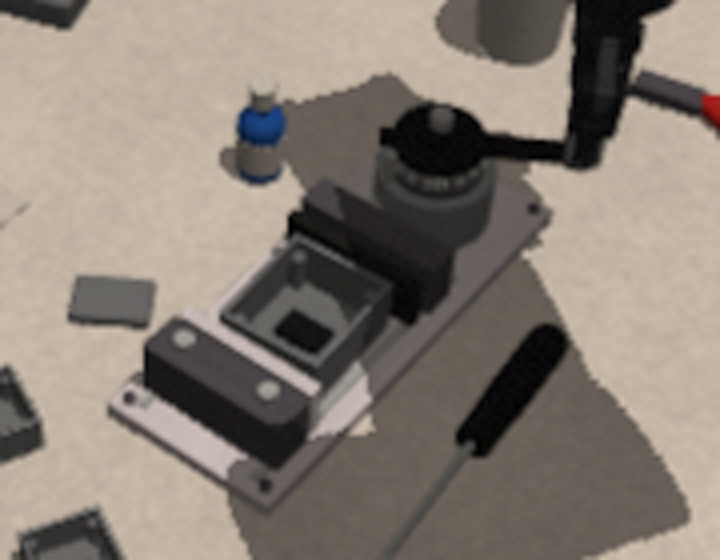

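The pin is at (275, 302), about the same image height as before the first stroke (300), so the lever is down again. The second stroke starts now.

```bash
python3 arc.py 512.3 -193.9 -0.543 0.04 9;  python3 arc.py 502.0 -165.4 -0.183 0.025 10
```

```text
1 -0.503 [-1.8  2.9] wz -2.3
2 -0.463 [-3.4  5.9] wz -4.6
3 -0.423 [-4.8  9. ] wz -6.9
4 -0.383 [-6.1 12.1] wz -9.2
5 -0.343 [-7.3 15.3] wz -11.5
6 -0.303 [-8.4 18.5] wz -13.8
7 -0.263 [-9.4 21.8] wz -16.0
8 -0.223 [-10.2  25.1] wz -18.3
9 -0.183 [-10.9  28.4] wz -20.6
1 -0.158 [-0.9  2. ] wz -1.4
2 -0.133 [-1.2  4.1] wz -2.9
3 -0.108 [-1.5  6.2] wz -4.3
4 -0.083 [-1.7  8.4] wz -5.7
5 -0.058 [-1.9 10.5] wz -7.2
6 -0.033 [-2.  12.6] wz -8.6
7 -0.008 [-2.  14.7] wz -10.0
8 0.017 [-2.  16.8] wz -11.5
9 0.042 [-1.9 19. ] wz -12.9
10 0.067 [-1.8 21.1] wz -14.3
```

```bash
python3 -m crank '[{"dx":-1.8,"dy":2.9,"dz":0,"wx":0,"wy":0,"wz":-2.3,"hand":29},{"dx":-3.4,"dy":5.9,"dz":0,"wx":0,"wy":0,"wz":-4.6,"hand":29},{"dx":-4.8,"dy":9,"dz":0,"wx":0,"wy":0,"wz":-6.9,"hand":29},{"dx":-6.1,"dy":12.1,"dz":0,"wx":0,"wy":0,"wz":-9.2,"hand":29},{"dx":-7.3,"dy":15.3,"dz":0,"wx":0,"wy":0,"wz":-11.5,"hand":29},{"dx":-8.4,"dy":18.5,"dz":0,"wx":0,"wy":0,"wz":-13.8,"hand":29}]';python3 -m crank '[{"dx":-0.9,"dy":3.2,"dz":0,"wx":0,"wy":0,"wz":-2.2,"hand":29},{"dx":-1.7,"dy":6.5,"dz":0,"wx":0,"wy":0,"wz":-4.5,"hand":29},{"dx":-2.4,"dy":9.9,"dz":0,"wx":0,"wy":0,"wz":-6.8,"hand":29}]'
python3 - <<'E'
from plant import robot
import cv2
f=robot.grab_frame("side");cv2.imwrite("pics/s7.png",cv2.resize(f["image"][150:290,230:410,::-1],None,fx=4,fy=4,interpolation=cv2.INTER_CUBIC))
E
```

```text
time: 11.63
tool_pos: [0.5043, -0.1765, 0.0853]
eef_rot: [-0.097, 0.7, 0.095, 0.701]
contact_force: [0.9, -5.5, -0.6]
finger_gap: 0.0249
time: 11.88
tool_pos: [0.5017, -0.1666, 0.0853]
eef_rot: [-0.055, 0.705, 0.053, 0.705]
contact_force: [1.1, -5.8, -1.4]
finger_gap: 0.025
```

View pics/s7.png

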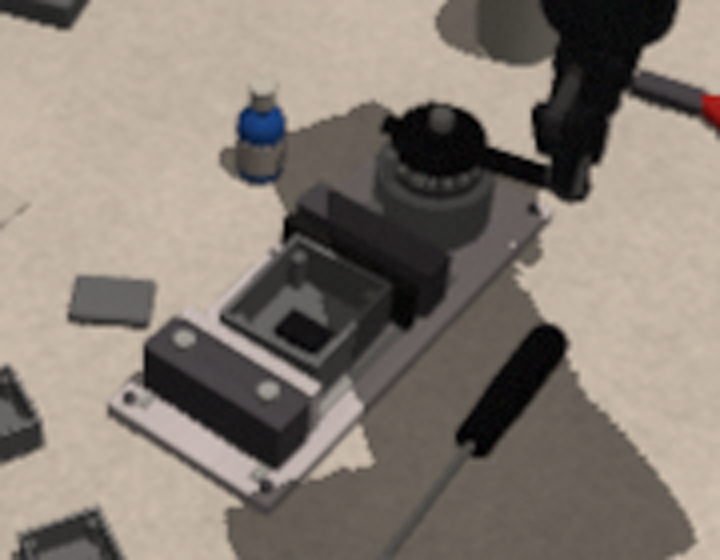

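The lever is engaged (5.9 N while turning), and the jaw at (380, 250) is nearly at the shell, about 17 mm travelled. I'll go on more slowly in short calls.

```bash
python3 -m crank '[{"dx":-0.4,"dy":2,"dz":0,"wx":0,"wy":0,"wz":-1.4,"hand":29},{"dx":-0.8,"dy":4.1,"dz":0,"wx":0,"wy":0,"wz":-2.9,"hand":29},{"dx":-1.2,"dy":6.2,"dz":0,"wx":0,"wy":0,"wz":-4.3,"hand":29},{"dx":-1.5,"dy":8.4,"dz":0,"wx":0,"wy":0,"wz":-5.7,"hand":29}]'; python3 -m crank '[{"dx":-0.1,"dy":2.1,"dz":0,"wx":0,"wy":0,"wz":-1.4,"hand":29},{"dx":-0.2,"dy":4.2,"dz":0,"wx":0,"wy":0,"wz":-2.9,"hand":29},{"dx":-0.3,"dy":6.3,"dz":0,"wx":0,"wy":0,"wz":-4.3,"hand":29}]'
```

```text
time: 12.27
tool_pos: [0.5002, -0.1582, 0.0852]
eef_rot: [-0.021, 0.706, 0.019, 0.707]
contact_force: [0.7, -7.4, -0.1]
finger_gap: 0.0248
time: 12.52
tool_pos: [0.4998, -0.1519, 0.0851]
eef_rot: [0.006, 0.707, -0.008, 0.707]
contact_force: [-0.3, -6.0, -0.3]
finger_gap: 0.0253
```

```bash
python3 -m crank '[{"dx":0,"dy":2.1,"dz":0,"wx":0,"wy":0,"wz":-1.4,"hand":29},{"dx":0.1,"dy":4.2,"dz":0,"wx":0,"wy":0,"wz":-2.9,"hand":29},{"dx":0.2,"dy":6.3,"dz":0,"wx":0,"wy":0,"wz":-4.3,"hand":29}]'; python3 -m crank '[{"dx":0.2,"dy":2.1,"dz":0,"wx":0,"wy":0,"wz":-1.4,"hand":29},{"dx":0.5,"dy":4.2,"dz":0,"wx":0,"wy":0,"wz":-2.9,"hand":29}]'; python3 arc.py 500.4 -140.3 0.115 0.02 10
python3 - <<'E'
from plant import robot
import cv2
f=robot.grab_frame("side");cv2.imwrite("pics/s8.png",cv2.resize(f["image"][150:290,230:410,::-1],None,fx=4,fy=4,interpolation=cv2.INTER_CUBIC))
E
```

```text
time: 12.77
tool_pos: [0.4998, -0.1455, 0.0851]
eef_rot: [0.033, 0.706, -0.034, 0.706]
contact_force: [-0.8, -5.4, 0.5]
finger_gap: 0.025
time: 12.93
tool_pos: [0.5001, -0.1413, 0.0851]
eef_rot: [0.05, 0.705, -0.052, 0.705]
contact_force: [-1.8, -6.7, 0.3]
finger_gap: 0.0251
1 0.135 [0.4 1.7] wz -1.1
2 0.155 [0.6 3.4] wz -2.3
3 0.175 [0.9 5.1] wz -3.4
4 0.195 [1.2 6.8] wz -4.6
5 0.215 [1.6 8.4] wz -5.7
6 0.235 [ 1.9 10.1] wz -6.9
7 0.255 [ 2.3 11.7] wz -8.0
8 0.275 [ 2.8 13.4] wz -9.2
9 0.295 [ 3.3 15. ] wz -10.3
10 0.315 [ 3.8 16.6] wz -11.5
```

View pics/s8.png

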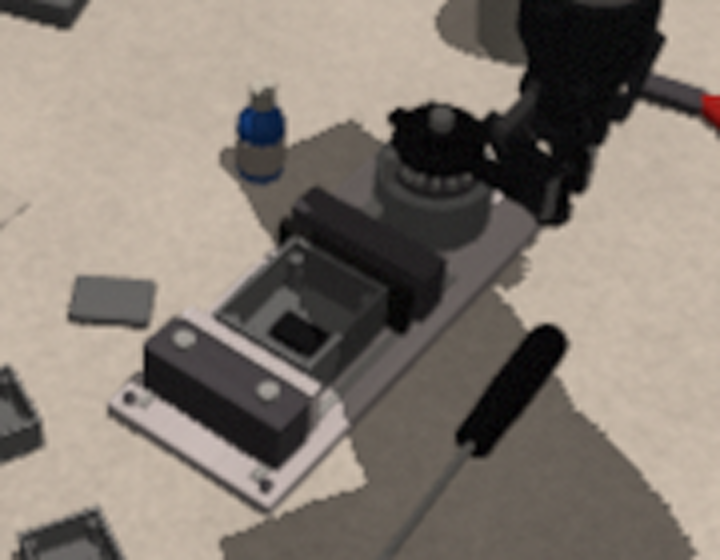

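The shell at (300, 310) is now being pushed and is close to the facing plate. I'll take slow 2-row steps, reading the force while turning.

```bash
python3 -m crank '[{"dx":0.2,"dy":1.7,"dz":0,"wx":0,"wy":0,"wz":-1.1,"hand":29},{"dx":0.5,"dy":3.4,"dz":0,"wx":0,"wy":0,"wz":-2.3,"hand":29}]'; python3 -m crank '[{"dx":0.3,"dy":1.7,"dz":0,"wx":0,"wy":0,"wz":-1.1,"hand":29},{"dx":0.6,"dy":3.4,"dz":0,"wx":0,"wy":0,"wz":-2.3,"hand":29}]'
```

```text
time: 13.15
tool_pos: [0.5006, -0.1379, 0.085]
eef_rot: [0.064, 0.704, -0.066, 0.704]
contact_force: [-0.5, -7.1, 1.7]
finger_gap: 0.0247
time: 13.32
tool_pos: [0.5011, -0.1345, 0.085]
eef_rot: [0.079, 0.703, -0.08, 0.703]
contact_force: [-1.4, -6.0, 0.2]
finger_gap: 0.0249
```

```bash
python3 -m crank '[{"dx":0.4,"dy":1.7,"dz":0,"wx":0,"wy":0,"wz":-1.1,"hand":29},{"dx":0.8,"dy":3.3,"dz":0,"wx":0,"wy":0,"wz":-2.3,"hand":29}]'; python3 - <<'E'
from plant import robot
o=robot.get_obs();print(o["contact_force"],o["wrist_torque"])
E
```

```text
time: 13.48
tool_pos: [0.5018, -0.1311, 0.085]
eef_rot: [0.093, 0.701, -0.094, 0.701]
contact_force: [-2.7, -6.3, 1.3]
finger_gap: 0.0248
[-2.68934401 -6.25270163  1.26920834] [-1.25390369  0.39526353 -0.03706304]
```

```bash
cat > q.py <<'E'
from plant import robot
import numpy as np
o=robot.get_obs();p=o["tool_pos"]*1e3;a=np.arctan2(p[1]+150,585-p[0]);t=np.array([np.sin(a),np.cos(a)])
F=o["contact_force"];T=o["wrist_torque"]
print("phi %.3f Ft %.2f  torque-based %.2f"%(a,-F[:2]@t,(T[1]*t[0]-T[0]*t[1])/0.2))
E
python3 -m crank '[{"dx":0.4,"dy":1.7,"dz":0,"wx":0,"wy":0,"wz":-1.1,"hand":29},{"dx":0.9,"dy":3.3,"dz":0,"wx":0,"wy":0,"wz":-2.3,"hand":29}]'|grep pos; python3 q.py; python3 -m crank '[{"dx":0.5,"dy":1.6,"dz":0,"wx":0,"wy":0,"wz":-1.1,"hand":29},{"dx":1,"dy":3.2,"dz":0,"wx":0,"wy":0,"wz":-2.3,"hand":29}]'|grep pos; python3 q.py
```

```text
tool_pos: [0.5026, -0.1278, 0.085]
phi 0.263 Ft 6.55  torque-based 6.57
tool_pos: [0.5036, -0.1246, 0.085]
phi 0.303 Ft 6.41  torque-based 6.30
```

```bash
python3 -m crank '[{"dx":0.5,"dy":1.6,"dz":0,"wx":0,"wy":0,"wz":-1.1,"hand":29},{"dx":1.1,"dy":3.2,"dz":0,"wx":0,"wy":0,"wz":-2.3,"hand":29}]'|grep pos; python3 q.py; python3 -m crank '[{"dx":0.6,"dy":1.6,"dz":0,"wx":0,"wy":0,"wz":-1.1,"hand":29},{"dx":1.3,"dy":3.2,"dz":0,"wx":0,"wy":0,"wz":-2.3,"hand":29}]'|grep pos; python3 q.py;  python3 - <<'E'
from plant import robot
import cv2
f=robot.grab_frame("side");cv2.imwrite("pics/s9.png",cv2.resize(f["image"][150:290,230:410,::-1],None,fx=4,fy=4,interpolation=cv2.INTER_CUBIC))
E
```

```text
tool_pos: [0.5046, -0.1213, 0.0849]
phi 0.343 Ft 6.29  torque-based 6.68
tool_pos: [0.5058, -0.1182, 0.0849]
phi 0.382 Ft 7.21  torque-based 7.66
```

View pics/s9.png

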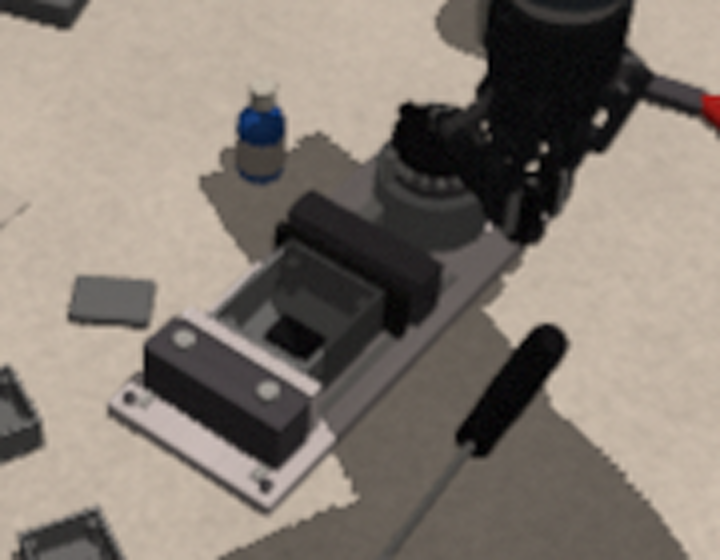

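The force has begun to rise (7.2 to 7.7 N) and the shell is now against the plate. I'll take finer steps toward about 10 N.

```bash
python3 -m crank '[{"dx":0.5,"dy":1.2,"dz":0,"wx":0,"wy":0,"wz":-0.9,"hand":29},{"dx":1.1,"dy":2.4,"dz":0,"wx":0,"wy":0,"wz":-1.8,"hand":29}]'|grep pos; python3 q.py
```

```text
tool_pos: [0.5068, -0.116, 0.0849]
phi 0.410 Ft 8.47  torque-based 8.52
```

```bash
python3 -m crank '[{"dx":0.5,"dy":1.1,"dz":0,"wx":0,"wy":0,"wz":-0.8,"hand":29},{"dx":1,"dy":2.2,"dz":0,"wx":0,"wy":0,"wz":-1.6,"hand":29}]'|grep pos; python3 q.py
```

```text
tool_pos: [0.5077, -0.1139, 0.0849]
phi 0.437 Ft 9.62  torque-based 9.51
```

```bash
python3 -m crank '[{"dx":0.3,"dy":0.8,"dz":0,"wx":0,"wy":0,"wz":-0.5,"hand":29},{"dx":0.6,"dy":1.4,"dz":0,"wx":0,"wy":0,"wz":-1,"hand":29}]'|grep pos; python3 q.py
```

```text
tool_pos: [0.5083, -0.1126, 0.0849]
phi 0.454 Ft 10.25  torque-based 9.90
```

It now reads about 10.1 N while turning, which is firm. I'll relieve the pad, open, check, then rise straight up.

```bash
python3 -m crank '[{"dx":-0.8,"dy":-1.6,"dz":0,"wx":0,"wy":0,"wz":0.5,"hand":29},{"dx":-1.6,"dy":-3.2,"dz":0,"wx":0,"wy":0,"wz":1,"hand":30},{"dx":-1.6,"dy":-3.2,"dz":0,"wx":0,"wy":0,"wz":1,"hand":40},{"dx":-1.6,"dy":-3.2,"dz":0,"wx":0,"wy":0,"wz":1,"hand":45},{"dx":-1.6,"dy":-3.2,"dz":0,"wx":0,"wy":0,"wz":1,"hand":45},{"dx":-1.6,"dy":-3.2,"dz":0,"wx":0,"wy":0,"wz":1,"hand":45}]'; python3 q.py
python3 - <<'E'
from plant import robot
import cv2
f=robot.grab_frame("wrist");cv2.imwrite("pics/w10.png",f["image"][:,:,::-1])
E
```

```text
time: 15.2
tool_pos: [0.5074, -0.1142, 0.0847]
eef_rot: [0.17, 0.687, -0.169, 0.686]
contact_force: [-1.0, 0.6, -0.7]
finger_gap: 0.0382
phi 0.433 Ft -0.17  torque-based -0.13
```

View pics/w10.png

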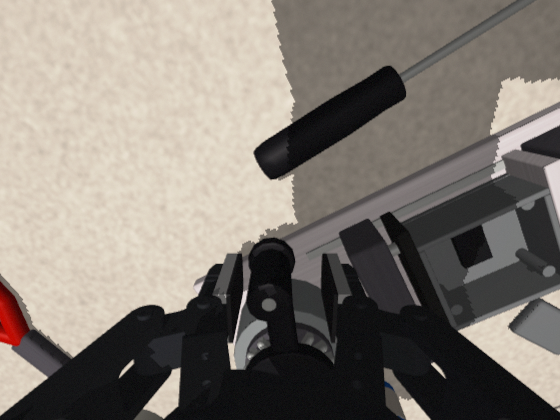

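The pin is at (268, 305), with free air to the pads at 238 and 328, and no force is left. Rising.

```bash
python3 -m crank '[{"dx":0,"dy":0,"dz":12,"wx":0,"wy":0,"wz":0,"hand":45},{"dx":0,"dy":0,"dz":30,"wx":0,"wy":0,"wz":0,"hand":45},{"dx":0,"dy":0,"dz":50,"wx":0,"wy":0,"wz":0,"hand":45},{"dx":-30,"dy":-10,"dz":80,"wx":0,"wy":0,"wz":0,"hand":45},{"dx":-60,"dy":-30,"dz":100,"wx":0,"wy":0,"wz":0,"hand":45},{"dx":-80,"dy":-60,"dz":110,"wx":0,"wy":0,"wz":0,"hand":45},{"dx":-90,"dy":-90,"dz":110,"wx":0,"wy":0,"wz":0,"hand":45},{"dx":-90,"dy":-100,"dz":110,"wx":0,"wy":0,"wz":0,"hand":45},{"dx":-90,"dy":-100,"dz":110,"wx":0,"wy":0,"wz":0,"hand":45}]'
python3 - <<'E'
from plant import robot
import cv2
f=robot.grab_frame("scene");g=robot.grab_frame("side")
a=cv2.resize(f["image"][150:260,205:335,::-1],None,fx=3,fy=4,interpolation=cv2.INTER_CUBIC)
b=cv2.resize(g["image"][160:280,250:385,::-1],None,fx=3,fy=440/120,interpolation=cv2.INTER_CUBIC)
cv2.imwrite("pics/f11.png",cv2.hconcat([a,b]));cv2.imwrite("pics/s11.png",cv2.resize(g["image"][160:280,250:410,::-1],None,fx=4.8,fy=4.8,interpolation=cv2.INTER_CUBIC))
E
```

```text
time: 16.0
tool_pos: [0.4171, -0.2164, 0.195]
eef_rot: [0.17, 0.686, -0.171, 0.687]
contact_force: [0.2, 0.0, -0.2]
finger_gap: 0.0385
```

View pics/f11.png

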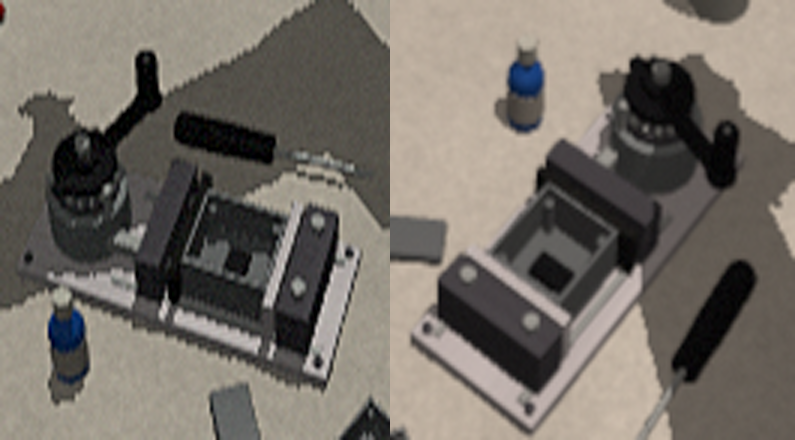

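View pics/s11.png

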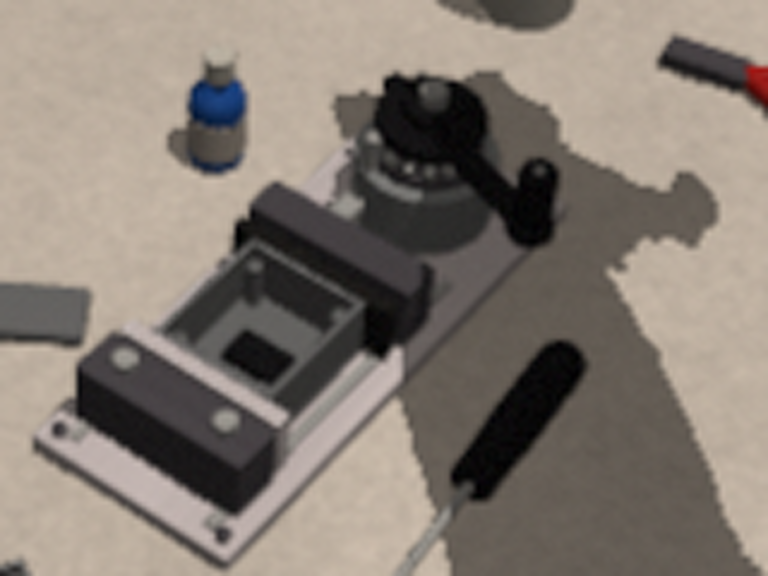

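The shell at (265, 320 in the side crop) sits flush and parallel between the rubber face and the facing plate. The lever is free and the bystanders are undisturbed. Last check is the knob height.

```bash
python3 - <<'E'
from h import *
x,r=tri(("scene",(253.7,163.8)),("side",(362.5,194.4)));print(x,r,np.hypot(x[0]-.585,x[1]+.15))
from plant import robot
from scipy.spatial.transform import Rotation as R
o=robot.get_obs();print(o["tool_pos"],o["contact_force"])
f=robot.grab_frame("wrist")
c=toolcam(o,f)
import cv2
cv2.imwrite("pics/w12.png",f["image"][:,:,::-1])
print([(q["p"],q["box"]) for q in robot.search_frame("knob",f)])
E
```

```text
[ 0.50568963 -0.11851504  0.11384324] [np.float64(1.6451202766063204), np.float64(1.6451202766062745)] 0.0853313407353706
[ 0.41738157 -0.21420085  0.1944782 ] [ 0.48671034  0.39181337 -1.1651082 ]
[(0.85, [389.9, 223.8, 66.9, 106.4])]
```

View pics/w12.png

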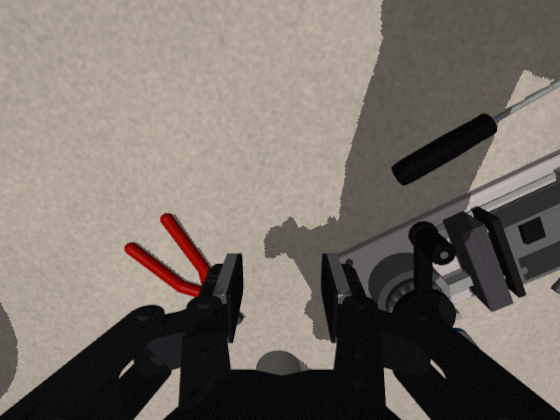

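Using the same two views, the pin top stands at 113.8 mm, against 114.6 mm before the job, so the lever is fully down. The wrist view shows the knob free at (440, 245) and the hand well clear. Handing in.

```bash
python3 - <<'E'
from plant import robot
print(robot.finish_job(), robot.get_obs()["time"])
E
```

```text
the job is handed in; nothing more can be done
the job is handed in; nothing more can be done
```

The shell is clamped in the fixture and the job is handed in, at about 16 s of the 67 s allowed. I turned the lever to its stop, lifted it about 10 mm, swung it back three serrations and let it drop in. Then I turned on slowly until the clamp was tight.

**Tightness:** the last readings while turning were 10.25 N (force) and 9.9 N (torque), against 6.3–6.5 N with the jaw running free. That is roughly 21 N on the shell. Each reading scatters by about 0.7 N.

**Final state:**
- The side and scene views show the shell flat and parallel between the rubber face and the facing plate.
- The lever is let go and down: the knob top measures 113.8 mm, against 114.6 mm at the start with the same two cameras.
- The hand stands clear with no contact force, and the things seen in the last views had not moved.

**What went wrong or disagreed:**
- The first move call was refused because its rows left out some keys, and the arm did not move.
- Measured knob and spindle positions differed by 1–2 mm between views. While I held the knob, that showed up as about 4–7 N of sideways force.
- The push against the lever's stop reached about 17 N.

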